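# Gauge a microscope specimen sledge and put it in the right container

### The job

Pick up the aluminium specimen sledge by its fin and try it nose first in the gap gauge, pushing it firmly but gently along the bench into the tunnel. If it slides through between the hidden jaws, push on until the brass indicator is driven fully out of the back, then set the sledge down flat in the shallow tray; if the jaws stop it, keep it pressed against them for a moment, then set it down flat in the deep bin. Do not drop it, do not touch the indicator with the gripper, and leave the other things on the bench where they are.

Things in the scene. Friction and masses are not known exactly. Their poses are not given: they have to be found in the camera images.
- sledge: The part to test: loose aluminium bar 130 mm long (x), 40 wide (y), 24 thick (z), 0.27 to 0.45 kg, flat on the bench. Origin: centre of its underside; +x points to its nose. A grip fin 30 mm long (x), 16 mm thick (y), 36 mm high stands on it, centred at x = -35 mm, its top 60 mm above the underside; grip it across the 16 mm. A thin glass slide is fixed on top before the fin.
- sledge_nose: The sledge's front piece, a steel nose 20 mm long, 40 mm wide and 22 mm thick, fixed to the bar and clear of the bench by 2 mm. Origin: middle of its front end face, x = +65 mm of the sledge, 12 mm above the sledge's underside; axes as the sledge.
- sledge_fin (a point): Point inside the fin, 46 mm above the sledge's underside, 14 mm below the fin's top: where to grip; axes as the sledge.
- gauge: Steel gap gauge fixed to the bench. Origin: centre of the tunnel's mouth, on the bench; +x points into the tunnel (push direction). Tunnel 44 mm wide, 80 long, no floor (slide on or just above the bench), roof 31 (underside) to 37 mm high. Lead-in plates 20 mm high flare to 54 mm wide at x = -20 mm. A grey clamp block with a black knob, 58 mm high, is at its +y side, out to y = 107 mm.
- gauge_jaws (a point): On the tunnel's axis where the jaws begin, 25 mm past the mouth, 15 mm up; axes as the gauge. The jaws (25 to 41 mm past the mouth, rounded front edges) are hidden by the roof and were set beforehand, equally often, 43 mm apart (the sledge slides through) or 36 mm apart (its nose is stopped dead here). A stop short of 20 mm is a poor entry, not the jaws. Press with some 6 to 15 N.
- gauge_rear (a point): Middle of the tunnel's open rear end, 80 mm past the mouth, 15 mm up; axes as the gauge. The indicator's brass rod (10 mm thick) comes out here; its knob end stands 20 mm past this point at the start, 42 mm when fully out.
- indicator (a joint): Travel of the brass indicator slide in m: 0 at the start, 0.022 fully out at its stop. Its pad waits behind the jaws at x = 46 mm of the gauge; the sledge's nose pushes it to +x against about 2 N of friction, and it stays where it is left. Fully out, the nose is at x = 68 mm and the fin still outside the mouth.
- tray: Shallow open steel tray for sledges that pass: 190 mm (x) by 120 mm (y), walls 22 mm high and 4 mm thick, floor 4 mm thick; fixed to the bench. Origin: centre of its underside. It is left or right of the gauge, swapped at random with the bin.
- bin: Deep open grey plastic bin for sledges that fail: 190 mm (x) by 120 mm (y), walls 60 mm high and 4 mm thick, floor 4 mm thick; fixed to the bench. Origin: centre of its underside.
- beaker: Bystander: glass beaker 68 mm across, 90 mm high, on the bench beside the gauge. Origin: centre of its underside. Leave it alone.
- reagent: Bystander: amber glass bottle 64 mm across, 140 mm high, beside the gauge. Origin: centre of its underside. Leave it alone.
Not all that is in view belongs to the job. Of the things shaped like the sledge, the aluminium one is meant. What is shaped like the gauge but red is not meant.

How it is judged:
On the way:
1. the sledge was tried: its nose is through the jaws with the indicator 18 mm or more out, or its nose is stopped by the jaws, 20 to 27 mm past the mouth, and pressed on them with 2 N or more (y of sledge_nose in the frame of gauge between -0.004 and 0.004 m and z of sledge_nose in the frame of gauge below 0.022 m and angle between the x axis of sledge and the x axis of gauge, either way round below 0.12 rad and ((value of joint indicator above 0.018 m and x of sledge_nose in the frame of gauge above 0.05 m) or (value of joint indicator below 0.002 m and x of sledge_nose in the frame of gauge between 0.02 and 0.027 m and contact force between sledge_nose and anything else above 2 N and contact force between sledge_nose and gauge below 1.5 N))), for 0.1 s.
At the end, for the whole second after the job is handed in: The sledge lies still and flat (tilt under 0.1 rad, underside within 5 mm of the floor) inside the shallow tray if it went through the gauge (indicator left at least 18 mm out), or inside the deep bin if the jaws stopped it (indicator still within 2 mm of its start) (angle between sledge's own z axis and vertical below 0.1 rad and linear speed of sledge below 0.02 m/s and ((value of joint indicator above 0.018 m and z of sledge in the frame of tray below 0.009 m and x of sledge in the frame of tray between -0.06 and 0.06 m and y of sledge in the frame of tray between -0.06 and 0.06 m) or (value of joint indicator below 0.002 m and z of sledge in the frame of bin below 0.009 m and x of sledge in the frame of bin between -0.06 and 0.06 m and y of sledge in the frame of bin between -0.06 and 0.06 m))); the robot touches nothing.
It fails at once if the gripper touches the indicator (contact force between the fingers and indicator above 0.5 N).
It fails at once if the sledge is dropped (moves faster than 0.6 m/s with no finger on it) (linear speed of sledge above 0.6 m/s and contact force between the fingers and sledge below 0.05 N).
It fails at once if a bystander is moved by more than 15 mm (distance of any of beaker, reagent from where it was at the start of the episode above 0.015 m).
It fails at once if the sledge's nose is shoved against something with more than 50 N (contact force between sledge_nose and anything else above 50 N).
It also fails if it takes over 54 s, if anything falls off the work surface, if the arm or the gripper's body presses on something with over 40 N, if the wrist force passes 120 N, or if a joint passes its speed limit or range.

### The arm

A 6-joint arm with a two-finger parallel gripper is mounted at the origin on the work surface. World frame = base frame: x ahead of the robot, y to its left, z up, the work surface at z = 0. Lengths are in m, angles in rad, forces in N, time in s.
With the tool pointing down it reaches from about 0.3 to 0.875 m from the base axis. Payload 6.4 kg.
Tool frame: the origin (TCP) lies on the mounting face of the last link; the fingertips stand 166 mm ahead of it and the grasp point (between the pads) lies 147 mm ahead of it (bot.tip_extent is the distance from the TCP to the fingertips, in m); z points along the fingers, y is the direction in which the jaws open and shut (so a half turn about z gives the same grasp; the last joint's range is limited). The gripper opens to 88 mm and grips with 3 to 60 N. Pads are 18 mm wide; open, the fingers measure 123 mm over their backs; the gripper's body (75 mm by 187 mm) begins 45 mm behind the grasp point.
Start: joints at [-1.357, 0.181, 1.607, -0, 1.354, -0.206], TCP at [0.234, -0.525, 0.405] pointing down, gripper open.
Joint ranges: [-2.99, 2.99], [-0.89, 2.07], [0.3, 2.58], [-1.14, 4.28], [0, 2.63], [-3.12, 3.12]. Speed limits (rad/s): [2.57, 2.57, 3.01, 3.14, 3.14, 3.14].

### API

Orientations are given as a rotation vector (axis times angle).
In Python, from rig import bot gives the robot as it stands. The module is installed in compiled form; this text tells all that it offers.
- The arm moves only by the tool arm_command, never from a script. Its argument "steps" is a list of rows, each an object of numbers: "x", "y", "z": the shift along the tool's x, y, z in cm; "rx", "ry", "rz": the turn, a rotation vector about the tool's x, y, z in degrees; "grip": the opening in per cent of the stroke, from 0 (shut) to 100 (fully open). A call has 1 to 12 rows; each row is the pose to reach, as a shift and turn from the pose measured when the call began, along the tool's axes at that moment; what a row does not reach only later rows make up. A row lasts 1/12 s, in which the tool goes at most 41.7 mm and 7.16 degrees, less where a joint would pass 70% of its speed; a pose out of reach is approached as far as the arm can. A call with a gripper value outside its range is refused whole. The fingers move at their own pace and stop on an object; the grip force is fixed at half the most. Time passes only in rows, so rows that repeat a pose let the fingers close. It gives the time, the measured TCP pose, the force and the opening at its end, in the units of the state.
- bot.get_state(): the state, without advancing time (a new reading comes with each control period).
- bot.grab_frame(name): name is "scene" or "top"; returns a dict with "frame" (400x640x3 uint8, red, green, blue), "fx", "fy", "cx", "cy" (pixels), "dist" ([k1, k2, p1, p2, k3] as OpenCV has them; the pictures are not rectified), "rvec" (rotation vector, rad) and "tvec" (3), from world to camera coordinates, as OpenCV has them. Camera axes: x right, y down, z forward; pixel columns grow to the right and rows downward; lengths in m; the calibration is good to about 2 mm. A picture is of the moment at which its call begins. There is no depth.
- bot.finish_job(): hands the job in, once; it reports no verdict.
The state is a dict: "time": time; "joint_pos": joint angles; "joint_vel": joint speeds; "tau": joint torques, N m; "ee_pos": TCP position; "eef_rot": TCP orientation; "wrist_force": force on the tool from outside, world axes, zero at the start; "torque": the same for the moment, N m; "width": finger opening in m.
Only numpy, scipy, OpenCV 4.12 (cv2) and the standard library are available. Lean on these libraries where they do the work, as an engineer would, in place of code of your own. Each camera call takes 0.05 s, during which the arm holds its last target. There are 200 camera calls.

## Working session

There is one attempt and no reset: what is moved stays moved. The work goes in short steps, Python scripts to look and compute and a tool call to move; the robot and the scene stay as the last step left them, time stands still between calls to the robot, and variables do not carry over. Pictures are saved under pics/ and viewed, on a budget of 10 in all, crops included, one or two more only if the job needs it, and the job is handed in when it is done.

Besides the shell and the picture viewer there is one more tool, called in YAML: its name, and indented under it one key for each argument. arm_command: Moves the arm, as the interface text tells. Its arguments: {"type":"object","properties":{"steps":{"type":"array","items":{"type":"object","properties":{"x":{"type":"number"},"y":{"type":"number"},"z":{"type":"number"},"rx":{"type":"number"},"ry":{"type":"number"},"rz":{"type":"number"},"grip":{"type":"number"}}}}},"required":["steps"]}

```bash
mkdir -p pics; cat > h.py <<'E'
import numpy as np, cv2
from rig import bot
def grab(n):
    f=bot.grab_frame(n); K=np.array([[f['fx'],0,f['cx']],[0,f['fy'],f['cy']],[0,0,1.]])
    return f['frame'],(K,np.array(f['dist'],float),np.array(f['rvec'],float),np.array(f['tvec'],float))
def onplane(cal,uv,z):
    K,d,r,t=cal; R=cv2.Rodrigues(r)[0]
    p=cv2.undistortPoints(np.array(uv,float).reshape(-1,1,2),K,d)[:,0]
    v=np.c_[p,np.ones(len(p))]@R; c=-R.T@t.ravel()
    return c+v*((z-c[2])/v[:,2])[:,None]
def proj(cal,P):
    K,d,r,t=cal; return cv2.projectPoints(np.array(P,float).reshape(-1,1,3),r,t,K,d)[0][:,0]
def save(n,img): cv2.imwrite('pics/'+n,img[...,::-1])
E
python3 - <<'E'
from h import *
print(bot.get_state())
for n in('top','scene'):
    im,c=grab(n); save(n+'0.png',im); np.savez(n+'0.npz',im=im,K=c[0],d=c[1],r=c[2],t=c[3])
    print(n,c[0][0,0],(-cv2.Rodrigues(c[2])[0].T@c[3].ravel()))
E
```

```text
{'time': 0.0, 'joint_pos': array([-1.35728833e+00,  1.81537981e-01,  1.60797094e+00, -6.07506513e-06,
        1.35375166e+00, -2.06299585e-01]), 'joint_vel': array([-0.0001284 , -0.00056406,  0.00085329, -0.00130954, -0.00062897,
       -0.00043294]), 'tau': array([ 2.80974355e-04, -4.33866799e+01, -3.41849720e+01,  7.01410160e-02,
        3.84034531e-02, -1.09795019e-04]), 'ee_pos': array([ 0.23432561, -0.52482908,  0.40382952]), 'eef_rot': array([-3.07100602e+00, -6.54254961e-01,  1.87499484e-05]), 'wrist_force': array([-0.26997611, -0.17004319,  0.25305606]), 'torque': array([-0.00501711, -0.04422763, -0.01402678]), 'width': 0.0881550593421569}
top 389.44198052176074 [0.42664746 0.0511807  0.91813282]
scene 418.849005896058 [ 1.23139276 -0.33366753  0.91990332]
```

View pics/top0.png

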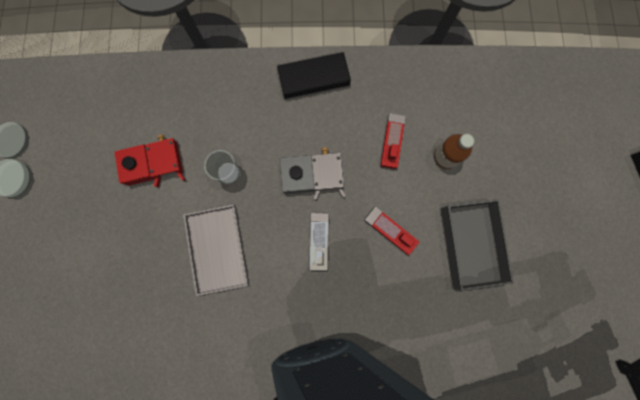

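View pics/scene0.png

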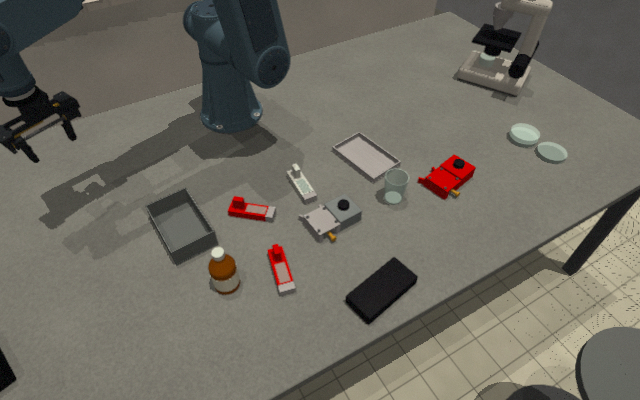

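The top view shows the aluminium sledge at (319,242) with its nose up, the grey gauge roof at (328,172) with its mouth below, the tray at (215,250), the bin at (476,245), the beaker at (222,167) and the bottle at (455,150). The scene view agrees. Next I'll zoom in on the sledge and gauge.

```bash
python3 - <<'E'
from h import *
z=np.load('top0.npz');im=z['im']
a=cv2.resize(im[138:278,270:360],None,fx=4.2,fy=4.2,interpolation=cv2.INTER_CUBIC)
s=np.load('scene0.npz')['im']
b=cv2.resize(s[155:245,280:370],None,fx=4.5,fy=4.5,interpolation=cv2.INTER_CUBIC)
o=np.zeros((max(a.shape[0],b.shape[0]),a.shape[1]+b.shape[1],3),np.uint8);o[:a.shape[0],:a.shape[1]]=a;o[:b.shape[0],a.shape[1]:]=b
save('crop1.png',o);print(o.shape,a.shape)
E
```

```text
(588, 783, 3) (588, 378, 3)
```

View pics/crop1.png

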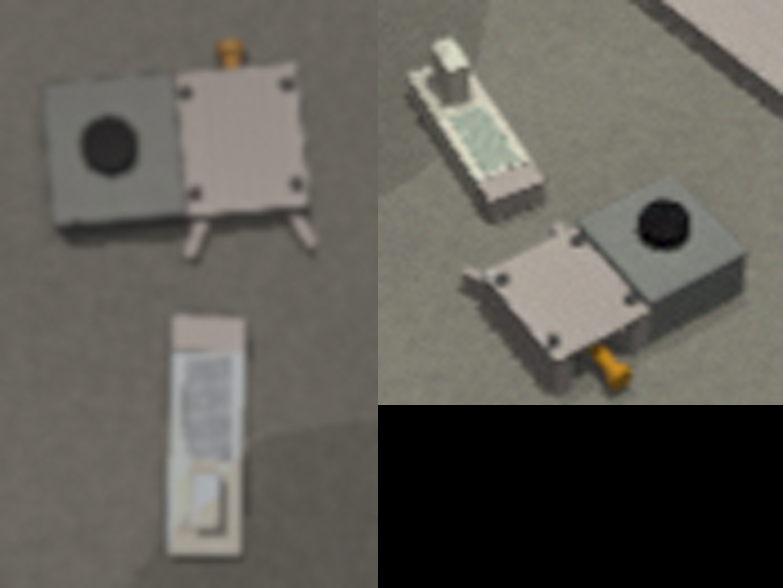

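```bash
cat > m.py <<'E'
from h import *
z=np.load('top0.npz');im=z['im'];cal=(z['K'],z['d'],z['r'],z['t'])
hsv=cv2.cvtColor(im,cv2.COLOR_RGB2HSV);g=cv2.cvtColor(im,cv2.COLOR_RGB2GRAY)
def cp(U): return (np.array(U,float)+.5)/4.2-.5+[270,138]
def ax(a,b): d=b-a; return np.degrees(np.arctan2(d[1],d[0])),np.linalg.norm(d[:2])*1e3
m=np.zeros_like(g); m[205:275,300:340]=(g[205:275,300:340]>125)
m=cv2.morphologyEx(m,cv2.MORPH_CLOSE,np.ones((7,7)))
c=max(cv2.findContours(m,0,2)[0],key=cv2.contourArea)
P=onplane(cal,c[:,0],.024); r=cv2.minAreaRect((P[:,:2]*1e3).astype(np.float32)); print('sledge rect',r)
man=onplane(cal,cp([(172,317),(246,318),(241,555),(166,556)]),.024)
print('manual',man.round(4),man.mean(0).round(4),ax((man[2]+man[3])/2,(man[0]+man[1])/2))
f=onplane(cal,cp([(190,473),(224,473),(222,533),(190,533)]),.060);print('fin',f.round(4),f.mean(0).round(4))
h=[]
for U in [(186,93),(287,84),(195,193),(296,185)]:
    u=np.rint(cp(U)).astype(int); w=g[u[1]-2:u[1]+3,u[0]-2:u[0]+3].astype(float); w=np.clip(np.median(w)-w,0,None)
    y,x=np.mgrid[-2:3,-2:3]; q=u+np.array([(w*x).sum(),(w*y).sum()])/w.sum(); h.append((q,cp(U)))
for k in (0,1):
    H=onplane(cal,[a[k] for a in h],.037);f_=(H[2]+H[3])/2;b_=(H[0]+H[1])/2
    print('holes',H.round(4).tolist(),'front',f_.round(4),'back',b_.round(4),ax(f_,b_))
C=onplane(cal,cp([(175,72),(297,64),(308,207),(187,216)]),.037);print('roof',C.round(4).tolist(),ax((C[2]+C[3])/2,(C[0]+C[1])/2),((C[2]+C[3])/2).round(4))
print('tips',onplane(cal,cp([(190,255),(313,245)]),.02).round(4),'rod',onplane(cal,cp([(230,52)]),.015).round(4))
hs=(hsv[...,0]>8)&(hsv[...,0]<25)&(hsv[...,1]>150);hs[:140]=0;hs[158:]=0;hs[:,:310]=0;hs[:,340:]=0
ys,xs=np.where(hs);print('rod px',xs.mean(),ys.mean(),onplane(cal,[(xs.mean(),ys.mean())],.015))
for n,q,zz in(('tray',[(184,213),(235,206),(246,287),(197,295)],.022),('bin',[(443,204),(497,201),(511,285),(458,291)],.06)):
    T=onplane(cal,q,zz);print(n,T.round(3).tolist(),T.mean(0).round(3),ax((T[2]+T[3])/2,(T[0]+T[1])/2),ax(T[0],T[1]))
E
python3 m.py
```

```text
sledge rect ((453.52532958984375, 46.01853942871094), (38.89200210571289, 127.52754211425781), 88.66460418701172)
manual [[0.5174 0.063  0.024 ]
 [0.516  0.0224 0.024 ]
 [0.3877 0.0281 0.024 ]
 [0.388  0.0685 0.024 ]] [0.4523 0.0455 0.024 ] (np.float64(-2.5073587676004174), np.float64(128.98428411013535))
fin [[0.432  0.0546 0.06  ]
 [0.4316 0.0369 0.06  ]
 [0.4007 0.0386 0.06  ]
 [0.4011 0.0552 0.06  ]] [0.4164 0.0463 0.06  ]
holes [[0.64, 0.0541, 0.037], [0.6441, -0.0037, 0.037], [0.5833, 0.05, 0.037], [0.5877, -0.0068, 0.037]] front [0.5855 0.0216 0.037 ] back [0.642  0.0252 0.037 ] (np.float64(3.6444322704392556), np.float64(56.65487408941875))
holes [[0.6401, 0.0529, 0.037], [0.6441, -0.003, 0.037], [0.5839, 0.049, 0.037], [0.5873, -0.0064, 0.037]] front [0.5856 0.0213 0.037 ] back [0.6421 0.0249 0.037 ] (np.float64(3.658862796783569), np.float64(56.59380004810652))
roof [[0.6521, 0.0588, 0.037], [0.6554, -0.0089, 0.037], [0.575, -0.0126, 0.037], [0.5713, 0.0536, 0.037]] (np.float64(3.13232234901761), np.float64(80.74369188484722)) [0.5731 0.0205 0.037 ]
tips [[ 0.5521  0.0524  0.02  ]
 [ 0.5564 -0.016   0.02  ]] rod [[0.6688 0.0275 0.015 ]]
rod px 324.3333333333333 150.44444444444446 [[0.66771893 0.0276515  0.015     ]]
tray [[0.523, 0.357, 0.022], [0.538, 0.238, 0.022], [0.353, 0.212, 0.022], [0.336, 0.323, 0.022]] [0.437 0.283 0.022] (np.float64(9.136892699513572), np.float64(188.45043113995797)) (np.float64(-83.2435820154538), np.float64(119.95452808700367))
bin [[0.528, -0.234, 0.06], [0.532, -0.359, 0.06], [0.345, -0.377, 0.06], [0.336, -0.256, 0.06]] [ 0.435 -0.307  0.06 ] (np.float64(5.889063359546104), np.float64(190.85115764034614)) (np.float64(-88.05394429722837), np.float64(125.13126760616832))
```

```bash
cat > go.py <<'E'
import sys
from h import *
from scipy.spatial.transform import Rotation as R
# usage: go.py x y z yaw(deg of tool x in world), grasp point target (tool down)
def go(x,y,z,yaw):
    s=bot.get_state(); A=R.from_rotvec(s['eef_rot']); t=np.radians(yaw)
    B=R.from_matrix(np.array([[np.cos(t),np.sin(t),0],[np.sin(t),-np.cos(t),0],[0,0,-1.]]))
    d=A.inv().apply(np.array([x,y,z+.147])-s['ee_pos'])*100
    gp=s['ee_pos']+A.apply([0,0,.147])
    print('t',round(s['time'],2),'grasp',gp.round(4),'yaw',np.degrees(np.arctan2(*A.as_matrix()[1::-1,0])).round(2),'F',s['wrist_force'].round(1),'w',round(s['width'],4))
    print('shift cm',d.round(2),'turn',np.degrees((A.inv()*B).as_rotvec()).round(2))
if __name__=='__main__': go(*map(float,sys.argv[1:5]))
E
python3 go.py .4175 .0466 .14 -2
```

```text
t 0.1 grasp [ 0.2343 -0.5246  0.2569] yaw 24.05 F [-0.1  0.2 -0.9] w 0.0881
shift cm [ 40.01 -44.7   11.77] turn [-0.09  0.   26.05]
```

arm_command:
  steps:
    - {"x":40,"y":-44.7,"z":11.8,"rz":26,"grip":60}
    - {"x":40,"y":-44.7,"z":11.8,"rz":26,"grip":60}
    - {"x":40,"y":-44.7,"z":11.8,"rz":26,"grip":60}
    - {"x":40,"y":-44.7,"z":11.8,"rz":26,"grip":60}
    - {"x":40,"y":-44.7,"z":11.8,"rz":26,"grip":60}
    - {"x":40,"y":-44.7,"z":11.8,"rz":26,"grip":60}
    - {"x":40,"y":-44.7,"z":11.8,"rz":26,"grip":60}
    - {"x":40,"y":-44.7,"z":11.8,"rz":26,"grip":60}
    - {"x":40,"y":-44.7,"z":11.8,"rz":26,"grip":60}
    - {"x":40,"y":-44.7,"z":11.8,"rz":26,"grip":60}
    - {"x":40,"y":-44.7,"z":11.8,"rz":26,"grip":60}
    - {"x":40,"y":-44.7,"z":11.8,"rz":26,"grip":60}

```text
$.steps[0]: bad value
```

```bash
python3 go.py .4175 .0466 .14 -2
```

```text
t 0.1 grasp [ 0.2343 -0.5246  0.2569] yaw 24.05 F [-0.1  0.2 -0.9] w 0.0881
shift cm [ 40.01 -44.7   11.77] turn [-0.09  0.   26.05]
```

arm_command:
  steps:
    - {"x":2.5,"y":-2.8,"z":0.7,"rz":2,"grip":60}
    - {"x":5,"y":-5.6,"z":1.5,"rz":4,"grip":60}
    - {"x":7.5,"y":-8.4,"z":2.2,"rz":6,"grip":60}
    - {"x":10,"y":-11.2,"z":3,"rz":8,"grip":60}
    - {"x":12.5,"y":-14,"z":3.7,"rz":10,"grip":60}
    - {"x":15,"y":-16.8,"z":4.4,"rz":12,"grip":60}
    - {"x":17.5,"y":-19.6,"z":5.2,"rz":14,"grip":60}
    - {"x":20,"y":-22.4,"z":5.9,"rz":16,"grip":60}
    - {"x":22.5,"y":-25.2,"z":6.6,"rz":18,"grip":60}
    - {"x":25,"y":-28,"z":7.4,"rz":20,"grip":60}
    - {"x":27.5,"y":-30.8,"z":8.1,"rz":22,"grip":60}
    - {"x":30,"y":-33.6,"z":8.8,"rz":24,"grip":60}

```text
$.steps[0]: bad value
```

```bash
python3 go.py .4175 .0466 .14 -2
```

```text
t 0.1 grasp [ 0.2343 -0.5246  0.2569] yaw 24.05 F [-0.1  0.2 -0.9] w 0.0881
shift cm [ 40.01 -44.7   11.77] turn [-0.09  0.   26.05]
```

arm_command:
  steps:
    - {"x":2.5,"y":-2.8,"z":0.7,"rx":0,"ry":0,"rz":2,"grip":60}

```text
time: 0.18
ee_pos: [0.2442, -0.4927, 0.3977]
eef_rot: [3.082, 0.595, -0.002]
wrist_force: [-0.4, 0.0, 0.1]
width: 0.0839
```

All seven keys are needed in every row. Remaining shift is about (38.9, -40.6, 11.1).

```bash
python3 go.py .4175 .0466 .14 -2
```

```text
t 0.18 grasp [ 0.2442 -0.4932  0.2507] yaw 21.85 F [-0.4  0.   0.1] w 0.0839
shift cm [ 36.17 -43.64  10.9 ] turn [ 0.17  0.06 23.85]
```

arm_command:
  steps:
    - {"x":36.2,"y":-43.6,"z":10.9,"rx":0,"ry":0,"rz":23.9,"grip":60}
    - {"x":36.2,"y":-43.6,"z":10.9,"rx":0,"ry":0,"rz":23.9,"grip":60}
    - {"x":36.2,"y":-43.6,"z":10.9,"rx":0,"ry":0,"rz":23.9,"grip":60}
    - {"x":36.2,"y":-43.6,"z":10.9,"rx":0,"ry":0,"rz":23.9,"grip":60}
    - {"x":36.2,"y":-43.6,"z":10.9,"rx":0,"ry":0,"rz":23.9,"grip":60}
    - {"x":36.2,"y":-43.6,"z":10.9,"rx":0,"ry":0,"rz":23.9,"grip":60}
    - {"x":36.2,"y":-43.6,"z":10.9,"rx":0,"ry":0,"rz":23.9,"grip":60}
    - {"x":36.2,"y":-43.6,"z":10.9,"rx":0,"ry":0,"rz":23.9,"grip":60}
    - {"x":36.2,"y":-43.6,"z":10.9,"rx":0,"ry":0,"rz":23.9,"grip":60}
    - {"x":36.2,"y":-43.6,"z":10.9,"rx":0,"ry":0,"rz":23.9,"grip":60}
    - {"x":36.2,"y":-43.6,"z":10.9,"rx":0,"ry":0,"rz":23.9,"grip":60}
    - {"x":36.2,"y":-43.6,"z":10.9,"rx":0,"ry":0,"rz":23.9,"grip":60}

```text
time: 1.18
ee_pos: [0.3959, -0.0198, 0.3008]
eef_rot: [3.138, -0.056, 0.0]
wrist_force: [0.6, -0.6, 1.1]
width: 0.053
```

```bash
python3 go.py .4175 .0466 .048 -2
```

```text
t 1.18 grasp [ 0.3959 -0.0203  0.1538] yaw -2.06 F [ 0.6 -0.6  1.1] w 0.053
shift cm [ 1.92 -6.75 10.56] turn [ 0.19 -0.01 -0.06]
```

arm_command:
  steps:
    - {"x":1.9,"y":-6.8,"z":1.5,"rx":0.2,"ry":0,"rz":0,"grip":60}
    - {"x":1.9,"y":-6.8,"z":1.5,"rx":0.2,"ry":0,"rz":0,"grip":60}
    - {"x":1.9,"y":-6.8,"z":1.5,"rx":0.2,"ry":0,"rz":0,"grip":60}
    - {"x":1.9,"y":-6.8,"z":1.5,"rx":0.2,"ry":0,"rz":0,"grip":60}
    - {"x":1.9,"y":-6.8,"z":4.5,"rx":0.2,"ry":0,"rz":0,"grip":60}
    - {"x":1.9,"y":-6.8,"z":7,"rx":0.2,"ry":0,"rz":0,"grip":60}
    - {"x":1.9,"y":-6.8,"z":7,"rx":0.2,"ry":0,"rz":0,"grip":60}
    - {"x":1.9,"y":-6.8,"z":7,"rx":0.2,"ry":0,"rz":0,"grip":60}

```text
time: 1.85
ee_pos: [0.4166, 0.0462, 0.23]
eef_rot: [-3.141, 0.059, 0.005]
wrist_force: [0.8, 0.2, -0.0]
width: 0.0531
```

```bash
python3 - <<'E'
from h import *
from go import go
go(.4175,.0466,.048,-2)
im,c=grab('scene')
save('s1.png',cv2.resize(im[120:230,240:380],None,fx=5,fy=5,interpolation=cv2.INTER_CUBIC))
E
```

```text
t 1.85 grasp [0.4162 0.0463 0.083 ] yaw -2.16 F [ 0.8  0.2 -0. ] w 0.0531
shift cm [ 0.1  -0.04  3.5 ] turn [-0.02  0.18 -0.16]
```

View pics/s1.png

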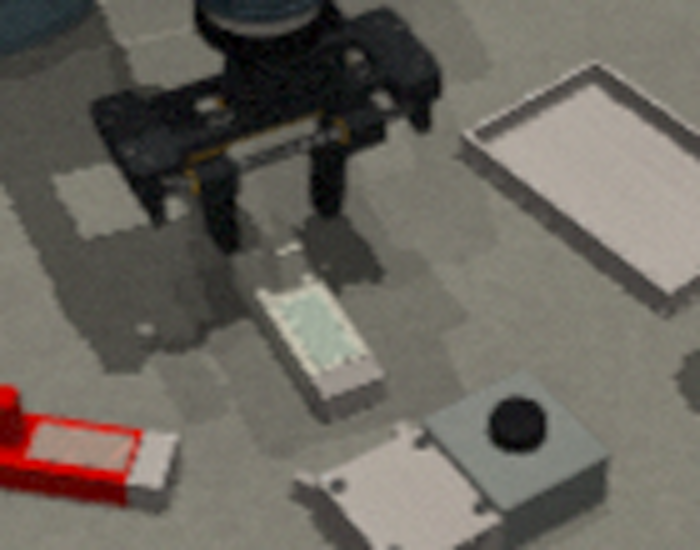

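The fingers (at (225,200) and (325,170)) straddle the fin top at (288,245). I'll lower and close.

arm_command:
  steps:
    - {"x":0.1,"y":0,"z":2,"rx":0,"ry":0.2,"rz":0,"grip":60}
    - {"x":0.1,"y":0,"z":3.5,"rx":0,"ry":0.2,"rz":0,"grip":60}
    - {"x":0.1,"y":0,"z":3.5,"rx":0,"ry":0.2,"rz":0,"grip":60}
    - {"x":0.1,"y":0,"z":3.5,"rx":0,"ry":0.2,"rz":0,"grip":30}
    - {"x":0.1,"y":0,"z":3.5,"rx":0,"ry":0.2,"rz":0,"grip":10}
    - {"x":0.1,"y":0,"z":3.5,"rx":0,"ry":0.2,"rz":0,"grip":10}
    - {"x":0.1,"y":0,"z":3.5,"rx":0,"ry":0.2,"rz":0,"grip":10}
    - {"x":0.1,"y":0,"z":3.5,"rx":0,"ry":0.2,"rz":0,"grip":5}
    - {"x":0.1,"y":0,"z":3.5,"rx":0,"ry":0.2,"rz":0,"grip":5}
    - {"x":0.1,"y":0,"z":3.5,"rx":0,"ry":0.2,"rz":0,"grip":5}

```text
time: 2.73
ee_pos: [0.4187, 0.0462, 0.1967]
eef_rot: [-3.141, 0.059, -0.006]
wrist_force: [-1.3, 0.6, 5.4]
width: 0.016
```

```bash
python3 go.py .4175 .0466 .051 3.8
```

```text
t 2.73 grasp [0.4192 0.0462 0.0497] yaw -2.14 F [-1.3  0.6  5.4] w 0.016
shift cm [-0.12 -0.03 -0.13] turn [ 0.01 -0.22 -5.94]
```

```bash
python3 go.py .4333 .0114 .053 3.8
```

```text
t 2.73 grasp [0.4192 0.0462 0.0497] yaw -2.14 F [-1.3  0.6  5.4] w 0.016
shift cm [ 1.59  3.43 -0.33] turn [ 0.01 -0.22 -5.94]
```

arm_command:
  steps:
    - {"x":0,"y":0,"z":-0.4,"rx":0,"ry":-0.2,"rz":0,"grip":5}
    - {"x":0,"y":0,"z":-0.8,"rx":0,"ry":-0.2,"rz":0,"grip":5}
    - {"x":0.3,"y":0.7,"z":-0.8,"rx":0,"ry":-0.2,"rz":-1,"grip":5}
    - {"x":0.6,"y":1.4,"z":-0.8,"rx":0,"ry":-0.2,"rz":-2.5,"grip":5}
    - {"x":1,"y":2.2,"z":-0.8,"rx":0,"ry":-0.2,"rz":-4,"grip":5}
    - {"x":1.3,"y":2.9,"z":-0.8,"rx":0,"ry":-0.2,"rz":-5,"grip":5}
    - {"x":1.6,"y":3.4,"z":-0.8,"rx":0,"ry":-0.2,"rz":-5.9,"grip":5}
    - {"x":1.6,"y":3.4,"z":-0.8,"rx":0,"ry":-0.2,"rz":-5.9,"grip":5}
    - {"x":1.6,"y":3.4,"z":-0.6,"rx":0,"ry":-0.2,"rz":-5.9,"grip":5}
    - {"x":1.6,"y":3.4,"z":-0.4,"rx":0,"ry":-0.2,"rz":-5.9,"grip":5}
    - {"x":1.6,"y":3.4,"z":-0.4,"rx":0,"ry":-0.2,"rz":-5.9,"grip":5}

```text
time: 3.65
ee_pos: [0.4328, 0.012, 0.2002]
eef_rot: [-3.14, -0.103, 0.002]
wrist_force: [-0.5, 0.9, -3.5]
width: 0.0158
```

```bash
python3 - <<'E'
from h import *
from go import go
go(.4433,.0121,.052,3.8)
t,c=grab('top'); s,c2=grab('scene')
np.savez('top1.npz',im=t);np.savez('scene1.npz',im=s)
a=cv2.resize(t[138:248,280:370],None,fx=4.2,fy=4.2,interpolation=cv2.INTER_CUBIC)
b=cv2.resize(s[155:245,270:360],None,fx=4.2,fy=4.2,interpolation=cv2.INTER_CUBIC)
o=np.zeros((462,a.shape[1]+b.shape[1],3),np.uint8);o[:,:a.shape[1]]=a;o[:b.shape[0],a.shape[1]:]=b
save('c2.png',o)
E
```

```text
t 3.65 grasp [0.4326 0.0121 0.0532] yaw 3.76 F [-0.5  0.9 -3.5] w 0.0158
shift cm [1.05 0.06 0.11] turn [-0.02  0.05 -0.04]
```

View pics/c2.png

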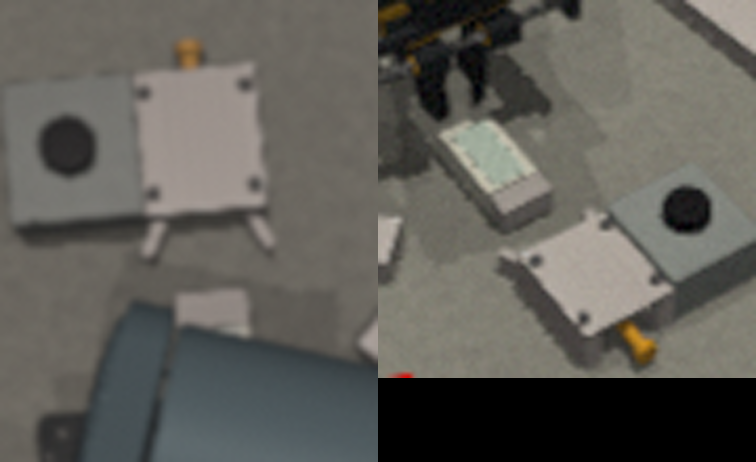

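In the top crop the held nose's front corners are at (176,292) and (248,290), and the lead-in tips are at (150,255) and (268,247). I'll check how the nose lines up with the gauge axis.

```bash
python3 - <<'E'
from h import *
z=np.load('top0.npz');cal=(z['K'],z['d'],z['r'],z['t'])
P=onplane(cal,(np.array([(176,292),(248,290)],float)+.5)/4.2-.5+[280,138],.0275)
m=P.mean(0)[:2]-[.573,.0207];t=np.radians(3.8)
print(P.round(4),'in gauge',m@[np.cos(t),np.sin(t)],m@[-np.sin(t),np.cos(t)])
E
```

```text
[[ 0.5303  0.0375  0.0275]
 [ 0.5306 -0.002   0.0275]] in gauge -0.0426430041388392 -0.00014732370858336244
```

arm_command:
  steps:
    - {"x":0.6,"y":0,"z":0.2,"rx":0,"ry":0,"rz":0,"grip":5}
    - {"x":1.2,"y":0,"z":0.2,"rx":0,"ry":0,"rz":0,"grip":5}
    - {"x":1.8,"y":0,"z":0.2,"rx":0,"ry":0,"rz":0,"grip":5}
    - {"x":2.4,"y":0,"z":0.2,"rx":0,"ry":0,"rz":0,"grip":5}
    - {"x":3,"y":0,"z":0.2,"rx":0,"ry":0,"rz":0,"grip":5}
    - {"x":3.4,"y":0,"z":0.2,"rx":0,"ry":0,"rz":0,"grip":5}
    - {"x":3.8,"y":0,"z":0.2,"rx":0,"ry":0,"rz":0,"grip":5}
    - {"x":4.2,"y":0,"z":0.2,"rx":0,"ry":0,"rz":0,"grip":5}
    - {"x":4.5,"y":0,"z":0.2,"rx":0,"ry":0,"rz":0,"grip":5}
    - {"x":4.8,"y":0,"z":0.2,"rx":0,"ry":0,"rz":0,"grip":5}
    - {"x":5.1,"y":0,"z":0.2,"rx":0,"ry":0,"rz":0,"grip":5}
    - {"x":5.3,"y":0,"z":0.2,"rx":0,"ry":0,"rz":0,"grip":5}

```text
time: 4.75
ee_pos: [0.4862, 0.0155, 0.1985]
eef_rot: [-3.14, -0.103, 0.0]
wrist_force: [0.2, -0.2, -2.8]
width: 0.0157
```

```bash
cat >> go.py <<'E'
    s=bot.get_state();t=np.radians(3.8);g=s['ee_pos']+R.from_rotvec(s['eef_rot']).apply([0,0,.147]);m=g[:2]-[.573,.0207];F=s['wrist_force'][:2];e=np.array([np.cos(t),np.sin(t)]);n=np.array([-e[1],e[0]])
    print('gauge frame: nose u',(m@e*1e3+98).round(1),'v',(m@n*1e3).round(1),'F',(F@e).round(1),(F@n).round(1))
E
python3 go.py .4433 .0121 .052 3.8
```

```text
File "go.py", line 13
    s=bot.get_state();t=np.radians(3.8);g=s['ee_pos']+R.from_rotvec(s['eef_rot']).apply([0,0,.147]);m=g[:2]-[.573,.0207];F=s['wrist_force'][:2];e=np.array([np.cos(t),np.sin(t)]);n=np.array([-e[1],e[0]])
IndentationError: unexpected indent
```

```bash
sed -i "s/^if __name__.*/if __name__=='__main__':\n    go(*map(float,sys.argv[1:5]))/" go.py; python3 go.py .4433 .0121 .052 3.8
```

```text
t 4.75 grasp [0.4862 0.0155 0.0515] yaw 3.77 F [ 0.2 -0.2 -2.8] w 0.0157
shift cm [-4.3   0.05 -0.05] turn [-0.    0.02 -0.03]
gauge frame: nose u 11.0 v 0.5 F 0.2 -0.2
```

arm_command:
  steps:
    - {"x":0.2,"y":0,"z":0,"rx":0,"ry":0,"rz":0,"grip":5}
    - {"x":0.4,"y":0,"z":0,"rx":0,"ry":0,"rz":0,"grip":5}
    - {"x":0.6,"y":0,"z":0,"rx":0,"ry":0,"rz":0,"grip":5}
    - {"x":0.8,"y":0,"z":0,"rx":0,"ry":0,"rz":0,"grip":5}
    - {"x":1.0,"y":0,"z":0,"rx":0,"ry":0,"rz":0,"grip":5}
    - {"x":1.1,"y":0,"z":0,"rx":0,"ry":0,"rz":0,"grip":5}
    - {"x":1.2,"y":0,"z":0,"rx":0,"ry":0,"rz":0,"grip":5}

```text
time: 5.33
ee_pos: [0.4983, 0.0163, 0.1985]
eef_rot: [-3.14, -0.104, 0.0]
wrist_force: [-0.3, 0.0, -2.9]
width: 0.0156
```

```bash
python3 go.py .4433 .0121 .052 3.8
```

```text
t 5.33 grasp [0.4983 0.0163 0.0515] yaw 3.78 F [-0.3  0.  -2.9] w 0.0156
shift cm [-5.52  0.06 -0.05] turn [-0.    0.02 -0.02]
gauge frame: nose u 23.1 v 0.6 F -0.3 0.0
```

arm_command:
  steps:
    - {"x":0.1,"y":0,"z":0,"rx":0,"ry":0,"rz":0,"grip":5}
    - {"x":0.2,"y":0,"z":0,"rx":0,"ry":0,"rz":0,"grip":5}
    - {"x":0.3,"y":0,"z":0,"rx":0,"ry":0,"rz":0,"grip":5}

```text
time: 5.58
ee_pos: [0.5012, 0.0165, 0.1983]
eef_rot: [-3.14, -0.104, 0.002]
wrist_force: [-3.9, -1.5, -2.0]
width: 0.0159
```

```bash
python3 go.py .4433 .0121 .052 3.8
```

```text
t 5.58 grasp [0.501  0.0165 0.0513] yaw 3.78 F [-3.9 -1.5 -2. ] w 0.0159
shift cm [-5.8   0.06 -0.06] turn [-0.01  0.07 -0.02]
gauge frame: nose u 25.9 v 0.6 F -4.0 -1.2
```

arm_command:
  steps:
    - {"x":0.1,"y":0,"z":0,"rx":0,"ry":0,"rz":0,"grip":5}
    - {"x":0.1,"y":0,"z":0,"rx":0,"ry":0,"rz":0,"grip":5}

```text
time: 5.75
ee_pos: [0.5017, 0.0166, 0.1979]
eef_rot: [-3.14, -0.104, 0.005]
wrist_force: [-3.3, -1.5, -3.0]
width: 0.0157
```

```bash
python3 go.py .4433 .0121 .052 3.8
```

```text
t 5.75 grasp [0.5012 0.0166 0.051 ] yaw 3.79 F [-3.3 -1.5 -3. ] w 0.0157
shift cm [-5.85  0.06 -0.09] turn [-0.02  0.19 -0.01]
gauge frame: nose u 26.1 v 0.6 F -3.4 -1.2
```

arm_command:
  steps:
    - {"x":0.15,"y":0,"z":0,"rx":0,"ry":0,"rz":0,"grip":5}
    - {"x":0.3,"y":0,"z":0,"rx":0,"ry":0,"rz":0,"grip":5}
    - {"x":0.3,"y":0,"z":0,"rx":0,"ry":0,"rz":0,"grip":5}

```text
time: 6.0
ee_pos: [0.5028, 0.0167, 0.1973]
eef_rot: [-3.139, -0.105, 0.016]
wrist_force: [-13.2, -2.6, 6.1]
width: 0.0157
```

```bash
python3 go.py .4433 .0121 .052 3.8
```

```text
t 6.0 grasp [0.5013 0.0167 0.0504] yaw 3.82 F [-13.2  -2.6   6.1] w 0.0157
shift cm [-5.97  0.06 -0.1 ] turn [-0.04  0.59  0.02]
gauge frame: nose u 26.2 v 0.8 F -13.3 -1.7
```

It's stopped at about 25 mm with 13 N. The lateral force suggests a slight offset, so I'll recentre by 0.8 mm and press again to rule out a snag.

arm_command:
  steps:
    - {"x":-0.3,"y":0,"z":0,"rx":0,"ry":0.5,"rz":0,"grip":5}
    - {"x":-0.5,"y":0.08,"z":-0.05,"rx":0,"ry":0.6,"rz":0,"grip":5}
    - {"x":-0.5,"y":0.08,"z":-0.05,"rx":0,"ry":0.6,"rz":0,"grip":5}
    - {"x":-0.3,"y":0.08,"z":-0.05,"rx":0,"ry":0.6,"rz":0,"grip":5}
    - {"x":-0.1,"y":0.08,"z":-0.05,"rx":0,"ry":0.6,"rz":0,"grip":5}
    - {"x":0,"y":0.08,"z":-0.05,"rx":0,"ry":0.6,"rz":0,"grip":5}
    - {"x":0.1,"y":0.08,"z":-0.05,"rx":0,"ry":0.6,"rz":0,"grip":5}
    - {"x":0.1,"y":0.08,"z":-0.05,"rx":0,"ry":0.6,"rz":0,"grip":5}

```text
time: 6.67
ee_pos: [0.5026, 0.0159, 0.1973]
eef_rot: [-3.139, -0.106, 0.009]
wrist_force: [-11.1, -2.7, 3.8]
width: 0.0155
```

```bash
python3 go.py .4433 .0121 .052 3.8
```

```text
t 6.67 grasp [0.5017 0.016  0.0503] yaw 3.85 F [-11.1  -2.7   3.8] w 0.0155
shift cm [-5.94 -0.02 -0.13] turn [-0.05  0.34  0.05]
gauge frame: nose u 26.5 v 0.0 F -11.2 -1.9
```

arm_command:
  steps:
    - {"x":-0.3,"y":0,"z":0,"rx":0,"ry":0.2,"rz":0,"grip":5}
    - {"x":-0.5,"y":0.08,"z":-0.05,"rx":0,"ry":0.3,"rz":0,"grip":5}
    - {"x":-0.5,"y":0.08,"z":-0.05,"rx":0,"ry":0.3,"rz":0,"grip":5}
    - {"x":-0.3,"y":0.08,"z":-0.05,"rx":0,"ry":0.3,"rz":0,"grip":5}
    - {"x":-0.1,"y":0.08,"z":-0.05,"rx":0,"ry":0.3,"rz":0,"grip":5}
    - {"x":0,"y":0.08,"z":-0.05,"rx":0,"ry":0.3,"rz":0,"grip":5}
    - {"x":0.1,"y":0.08,"z":-0.05,"rx":0,"ry":0.3,"rz":0,"grip":5}
    - {"x":0.1,"y":0.08,"z":-0.05,"rx":0,"ry":0.3,"rz":0,"grip":5}
    - {"x":0.1,"y":0.08,"z":-0.05,"rx":0,"ry":0.3,"rz":0,"grip":5}

```text
time: 7.42
ee_pos: [0.5026, 0.0152, 0.1972]
eef_rot: [-3.138, -0.106, 0.008]
wrist_force: [-8.0, -0.9, 0.4]
width: 0.0157
```

```bash
python3 - <<'E'
from h import *
from go import go
go(.4433,.0121,.052,3.8); print(bot.get_state()['wrist_force'],bot.get_state()['torque'])
t,c=grab('top'); s,c2=grab('scene')
hsv=cv2.cvtColor(t,cv2.COLOR_RGB2HSV);hs=(hsv[...,0]>8)&(hsv[...,0]<25)&(hsv[...,1]>150);hs[:130]=0;hs[158:]=0;hs[:,:310]=0;hs[:,340:]=0
ys,xs=np.where(hs);print('rod px',xs.mean(),ys.mean(),len(xs))
a=cv2.resize(t[138:228,280:370],None,fx=4.2,fy=4.2,interpolation=cv2.INTER_CUBIC)
b=cv2.resize(s[155:245,270:360],None,fx=4.2,fy=4.2,interpolation=cv2.INTER_CUBIC)
save('c3.png',np.hstack([a,b]))
E
```

```text
t 7.42 grasp [0.5019 0.0154 0.0503] yaw 3.86 F [-8.  -0.9  0.4] w 0.0157
shift cm [-5.94 -0.09 -0.15] turn [-0.08  0.28  0.06]
[-7.99647774 -0.91880591  0.41431579] [-0.18048903  1.12593392 -0.01361767]
rod px 324.3333333333333 150.44444444444446 9
```

View pics/c3.png

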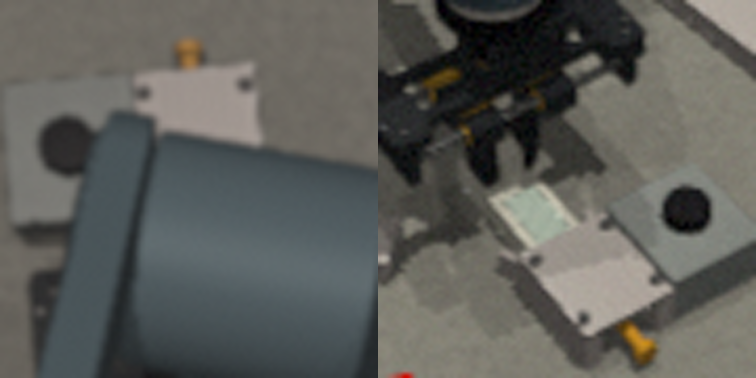

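The nose is inside under the roof, and the brass rod hasn't moved (crop pixel (188,50), same mask as before). Three lateral positions all stop at the same depth, so the jaws are at 36 mm and the sledge goes to the bin. I'll hold the press a moment more, then back out.

arm_command:
  steps:
    - {"x":0.1,"y":0,"z":0,"rx":0,"ry":0,"rz":0,"grip":5}
    - {"x":0.15,"y":0,"z":0,"rx":0,"ry":0,"rz":0,"grip":5}
    - {"x":0.15,"y":0,"z":0,"rx":0,"ry":0,"rz":0,"grip":5}
    - {"x":0.15,"y":0,"z":0,"rx":0,"ry":0,"rz":0,"grip":5}
    - {"x":0.15,"y":0,"z":0,"rx":0,"ry":0,"rz":0,"grip":5}

```text
time: 7.93
ee_pos: [0.5032, 0.0153, 0.1972]
eef_rot: [-3.138, -0.106, 0.014]
wrist_force: [-9.9, -2.4, 4.6]
width: 0.016
```

```bash
python3 go.py .4433 .0121 .052 3.8
```

```text
t 7.93 grasp [0.5019 0.0155 0.0502] yaw 3.89 F [-9.9 -2.4  4.6] w 0.016
shift cm [-6.   -0.09 -0.13] turn [-0.09  0.5   0.09]
gauge frame: nose u 26.7 v -0.5 F -10.0 -1.7
```

arm_command:
  steps:
    - {"x":-0.4,"y":0.05,"z":0,"rx":0,"ry":0.5,"rz":0,"grip":5}
    - {"x":-1,"y":0.05,"z":-0.1,"rx":0,"ry":0.5,"rz":0,"grip":5}
    - {"x":-2,"y":0,"z":-0.1,"rx":0,"ry":0.5,"rz":0,"grip":5}
    - {"x":-3,"y":0,"z":-0.1,"rx":0,"ry":0.5,"rz":0,"grip":5}
    - {"x":-4,"y":0,"z":-0.1,"rx":0,"ry":0.5,"rz":0,"grip":5}
    - {"x":-5,"y":0,"z":-0.1,"rx":0,"ry":0.5,"rz":0,"grip":5}
    - {"x":-6,"y":0,"z":-0.1,"rx":0,"ry":0.5,"rz":0,"grip":5}
    - {"x":-7,"y":0,"z":-0.1,"rx":0,"ry":0.5,"rz":0,"grip":5}
    - {"x":-8,"y":0,"z":-1,"rx":0,"ry":0.5,"rz":0,"grip":5}
    - {"x":-8.5,"y":0,"z":-3,"rx":0,"ry":0.5,"rz":0,"grip":5}
    - {"x":-8.5,"y":0,"z":-6,"rx":0,"ry":0.5,"rz":0,"grip":5}
    - {"x":-8.5,"y":0,"z":-9,"rx":0,"ry":0.5,"rz":0,"grip":5}

```text
time: 8.93
ee_pos: [0.4177, 0.0096, 0.2881]
eef_rot: [-3.137, -0.106, 0.004]
wrist_force: [1.7, 0.2, -2.5]
width: 0.016
```

```bash
python3 - <<'E'
from h import *
z=np.load('top0.npz');cal=(z['K'],z['d'],z['r'],z['t']);im=z['im']
g=cv2.cvtColor(im,cv2.COLOR_RGB2GRAY)
# bin: check manual rim corners by reprojecting a 190x120 box at assumed pose; use scene view rim too
s=np.load('scene0.npz');cs=(s['K'],s['d'],s['r'],s['t'])
q=onplane(cs,[(147,206),(187,190),(216,236),(178,251)],.06);print(q.round(3).tolist(),q.mean(0).round(3))
E
# grasp = bin centre + R(5)*(-33,0)
python3 go.py .402 -.309 .145 5
```

```text
[[0.353, -0.378, 0.06], [0.349, -0.263, 0.06], [0.543, -0.247, 0.06], [0.541, -0.347, 0.06]] [ 0.447 -0.309  0.06 ]
t 8.93 grasp [0.4173 0.0099 0.1411] yaw 3.86 F [ 1.7  0.2 -2.5] w 0.016
shift cm [-3.71 31.68 -0.46] turn [-0.14  0.15 -1.14]
gauge frame: nose u -58.1 v -0.4 F 1.7 0.1
```

arm_command:
  steps:
    - {"x":-0.2,"y":1.5,"z":-0.5,"rx":0,"ry":0,"rz":0,"grip":5}
    - {"x":-0.5,"y":4.5,"z":-0.5,"rx":0,"ry":0,"rz":0,"grip":5}
    - {"x":-0.8,"y":7.5,"z":-0.5,"rx":0,"ry":0,"rz":0,"grip":5}
    - {"x":-1.1,"y":10.5,"z":-0.5,"rx":0,"ry":0,"rz":0,"grip":5}
    - {"x":-1.4,"y":13.5,"z":-0.5,"rx":0,"ry":0,"rz":0,"grip":5}
    - {"x":-1.7,"y":16.5,"z":-0.5,"rx":0,"ry":0,"rz":0,"grip":5}
    - {"x":-2,"y":19.5,"z":-0.5,"rx":0,"ry":0,"rz":-0.5,"grip":5}
    - {"x":-2.3,"y":22.5,"z":-0.5,"rx":0,"ry":0,"rz":-1,"grip":5}
    - {"x":-2.6,"y":25.5,"z":-0.5,"rx":0,"ry":0,"rz":-1,"grip":5}
    - {"x":-2.9,"y":28.5,"z":-0.5,"rx":0,"ry":0,"rz":-1,"grip":5}
    - {"x":-3.1,"y":31,"z":-0.5,"rx":0,"ry":0,"rz":-1,"grip":5}
    - {"x":-3.2,"y":31.9,"z":-0.5,"rx":0,"ry":0,"rz":-1,"grip":5}

```text
time: 9.93
ee_pos: [0.4065, -0.3139, 0.2927]
eef_rot: [-3.139, -0.129, 0.003]
wrist_force: [-0.9, 0.5, -3.2]
width: 0.0158
```

arm_command:
  steps:
    - {"x":0,"y":0,"z":0,"rx":0,"ry":0,"rz":0,"grip":5}
    - {"x":0,"y":0,"z":0,"rx":0,"ry":0,"rz":0,"grip":5}

```text
time: 10.1
ee_pos: [0.4059, -0.3138, 0.2924]
eef_rot: [-3.138, -0.127, 0.004]
wrist_force: [0.4, 0.3, -3.0]
width: 0.0158
```

```bash
python3 - <<'E'
from h import *
from go import go
go(.407,-.311,.060,5)
t,c=grab('top'); s,c2=grab('scene')
a=cv2.resize(t[180:310,420:530],None,fx=3.5,fy=3.5,interpolation=cv2.INTER_CUBIC)
b=cv2.resize(s[135:265,120:230],None,fx=3.5,fy=3.5,interpolation=cv2.INTER_CUBIC)
save('c4.png',np.hstack([a,b]))
E
```

```text
t 10.1 grasp [ 0.4056 -0.3137  0.1454] yaw 4.64 F [ 0.4  0.3 -3. ] w 0.0158
shift cm [ 0.15 -0.27  8.54] turn [-0.05  0.13 -0.36]
```

View pics/c4.png

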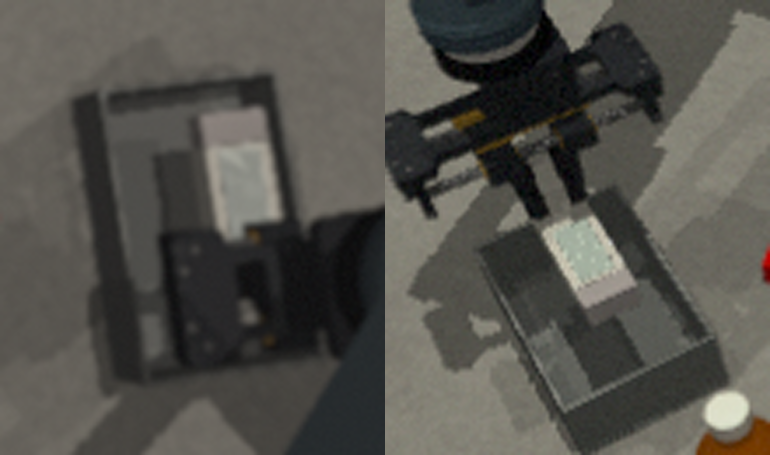

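```bash
python3 - <<'E'
from h import *
s=np.load('scene0.npz');cs=(s['K'],s['d'],s['r'],s['t']);z=np.load('top0.npz');ct=(z['K'],z['d'],z['r'],z['t'])
f=lambda U,o:(np.array(U,float)+.5)/3.5-.5+o
q=onplane(cs,f([(480,250),(615,190),(715,340),(565,410)],[10,135]),.06)
print(q.round(3).tolist(),q.mean(0).round(3),np.diff(q,axis=0).round(3).tolist())
t=f([(103,97),(273,75),(325,355),(148,378)],[420,180])
for h in(.06,): 
    p=onplane(ct,t,h);print(p.round(3).tolist(),p.mean(0).round(3))
print('left edge outer z0/z.06',onplane(ct,f([(75,100),(120,380)],[420,180]),0).round(3).tolist(),onplane(ct,f([(75,100),(120,380)],[420,180]),.06).round(3).tolist())
# sledge nose corners at z ~ .12 (top) both views
print('nose',onplane(ct,f([(197,113),(263,107)],[420,180]),.12).round(3).tolist(),onplane(cs,f([(583,308),(635,283)],[10,135]),.12).round(3).tolist())
E
```

```text
[[0.353, -0.378, 0.06], [0.343, -0.266, 0.06], [0.528, -0.247, 0.06], [0.535, -0.362, 0.06]] [ 0.44  -0.313  0.06 ] [[-0.01, 0.112, 0.0], [0.185, 0.019, -0.0], [0.007, -0.115, 0.0]]
[[0.52, -0.248, 0.06], [0.532, -0.361, 0.06], [0.353, -0.381, 0.06], [0.343, -0.265, 0.06]] [ 0.437 -0.314  0.06 ]
left edge outer z0/z.06 [[0.525, -0.249, 0.0], [0.336, -0.268, 0.0]] [[0.519, -0.229, 0.06], [0.342, -0.248, 0.06]]
nose [[0.503, -0.283, 0.12], [0.506, -0.324, 0.12]] [[0.505, -0.325, 0.12], [0.501, -0.286, 0.12]]
```

arm_command:
  steps:
    - {"x":0,"y":0.2,"z":1,"rx":0,"ry":0.1,"rz":-1,"grip":5}
    - {"x":0,"y":0.2,"z":2.5,"rx":0,"ry":0.1,"rz":-1,"grip":5}
    - {"x":0,"y":0.2,"z":4,"rx":0,"ry":0.1,"rz":-1,"grip":5}
    - {"x":0,"y":0.2,"z":5.5,"rx":0,"ry":0.1,"rz":-1,"grip":5}
    - {"x":0,"y":0.2,"z":7,"rx":0,"ry":0.1,"rz":-1,"grip":5}
    - {"x":0,"y":0.2,"z":8,"rx":0,"ry":0.1,"rz":-1,"grip":5}
    - {"x":0,"y":0.2,"z":8.5,"rx":0,"ry":0.1,"rz":-1,"grip":5}
    - {"x":0,"y":0.2,"z":8.7,"rx":0,"ry":0.1,"rz":-1,"grip":5}
    - {"x":0,"y":0.2,"z":8.8,"rx":0,"ry":0.1,"rz":-1,"grip":5}
    - {"x":0,"y":0.2,"z":8.8,"rx":0,"ry":0.1,"rz":-1,"grip":5}

```text
time: 11.03
ee_pos: [0.4065, -0.3146, 0.2048]
eef_rot: [-3.137, -0.158, 0.0]
wrist_force: [-0.5, -0.1, -3.3]
width: 0.0156
```

```bash
python3 go.py .407 -.315 .0545 5.7
```

```text
t 11.03 grasp [ 0.4064 -0.3145  0.0578] yaw 5.77 F [-0.5 -0.1 -3.3] w 0.0156
shift cm [0.05 0.05 0.33] turn [-0.05  0.01  0.07]
gauge frame: nose u -90.4 v -323.4 F -0.5 -0.0
```

arm_command:
  steps:
    - {"x":0,"y":0,"z":0.1,"rx":0,"ry":0,"rz":0,"grip":5}
    - {"x":0,"y":0,"z":0.2,"rx":0,"ry":0,"rz":0,"grip":5}
    - {"x":0,"y":0,"z":0.3,"rx":0,"ry":0,"rz":0,"grip":5}
    - {"x":0,"y":0,"z":0.35,"rx":0,"ry":0,"rz":0,"grip":5}
    - {"x":0,"y":0,"z":0.35,"rx":0,"ry":0,"rz":0,"grip":5}

```text
time: 11.45
ee_pos: [0.4064, -0.3146, 0.2013]
eef_rot: [-3.137, -0.158, 0.0]
wrist_force: [0.2, 0.4, -3.3]
width: 0.016
```

arm_command:
  steps:
    - {"x":0,"y":0,"z":0.1,"rx":0,"ry":0,"rz":0,"grip":5}
    - {"x":0,"y":0,"z":0.1,"rx":0,"ry":0,"rz":0,"grip":5}

```text
time: 11.62
ee_pos: [0.4065, -0.3148, 0.2007]
eef_rot: [-3.137, -0.158, -0.0]
wrist_force: [-2.5, 1.4, 0.8]
width: 0.0159
```

arm_command:
  steps:
    - {"x":0,"y":0,"z":0.1,"rx":0,"ry":0,"rz":0,"grip":5}
    - {"x":0,"y":0,"z":0.1,"rx":0,"ry":0,"rz":0,"grip":5}

```text
time: 11.78
ee_pos: [0.4066, -0.3149, 0.2007]
eef_rot: [-3.137, -0.158, 0.0]
wrist_force: [-3.7, 4.0, 10.1]
width: 0.016
```

It's on the floor. I'll release with a small opening and rise.

arm_command:
  steps:
    - {"x":0,"y":0,"z":-0.05,"rx":0,"ry":0,"rz":0,"grip":5}
    - {"x":0,"y":0,"z":-0.05,"rx":0,"ry":0,"rz":0,"grip":35}
    - {"x":0,"y":0,"z":-0.05,"rx":0,"ry":0,"rz":0,"grip":35}
    - {"x":0,"y":0,"z":-0.05,"rx":0,"ry":0,"rz":0,"grip":35}
    - {"x":0,"y":0,"z":-0.05,"rx":0,"ry":0,"rz":0,"grip":35}
    - {"x":0,"y":0,"z":-1,"rx":0,"ry":0,"rz":0,"grip":35}
    - {"x":0,"y":0,"z":-3,"rx":0,"ry":0,"rz":0,"grip":35}
    - {"x":0,"y":0,"z":-6,"rx":0,"ry":0,"rz":0,"grip":35}
    - {"x":0,"y":0,"z":-10,"rx":0,"ry":0,"rz":0,"grip":35}
    - {"x":0,"y":0,"z":-14,"rx":0,"ry":0,"rz":0,"grip":35}
    - {"x":0,"y":0,"z":-18,"rx":0,"ry":0,"rz":0,"grip":35}
    - {"x":0,"y":0,"z":-18,"rx":0,"ry":0,"rz":0,"grip":35}

```text
time: 12.78
ee_pos: [0.4081, -0.3166, 0.3902]
eef_rot: [3.126, 0.158, 0.014]
wrist_force: [0.7, -0.6, 1.7]
width: 0.0304
```

```bash
python3 - <<'E'
from h import *
s,c2=grab('scene'); save('s5.png',s)
print(bot.get_state()['ee_pos'],bot.get_state()['width'],bot.get_state()['wrist_force'])
E
```

```text
[ 0.40757014 -0.31599111  0.38653292] 0.030753571951225994 [-0.15550145  0.035769    0.15269089]
```

View pics/s5.png

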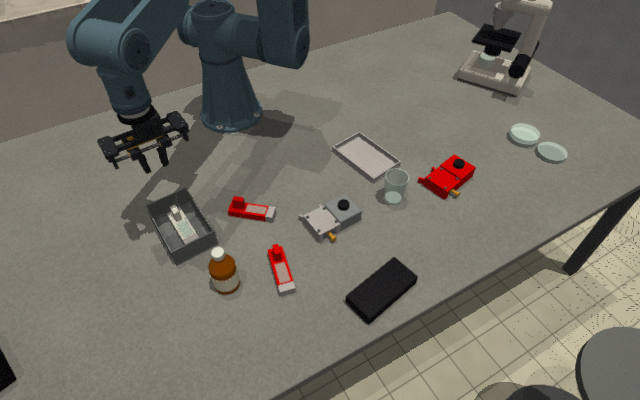

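The sledge lies flat in the bin at (182,224), the gripper is clear above it, and the bottle, beaker and indicator are where they were. I'll hand in.

```bash
python3 -c "
from rig import bot
print(bot.finish_job())"
```

```text
the job is handed in; nothing more can be done
None
```

The jaws stopped the aluminium sledge, so I set it down flat in the deep bin and handed the job in at about 13 s. No verdict was reported.

- **Trial:** I gripped the sledge by its fin and pushed it nose first into the grey gauge. It stopped at about 25 to 26 mm past the mouth. I pressed it at three sideways positions about 0.8 mm apart, with 8 to 13 N, and it stopped at the same depth each time. The brass indicator had not moved in the top picture.
- **Final checks:** The last scene picture shows the sledge flat in the bin with the gripper well clear. The beaker, bottle and red decoys look unmoved in it. Before the release the wrist force showed the sledge resting on the bin floor.
- **Less certain:** While pressing, a sideways force of up to about 2 N showed at the wrist, and I could not tell whether it came from the jaws or the tunnel wall. It was 0.4 N at the third position, then 1.7 N when I pressed harder there. The depth reading crept up to 26.7 mm on the last press, with the nose offset from the first camera measurement and the tool tilting by up to 0.6°; I put this down to slip in the grip.

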